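# Half-open the light box shutter and hold it

## Task

Set up the green light box for checking lantern glass: pull its black blackout tray out to the stop by the brass handle, then slide the spring-loaded shutter on top open to half its travel, where the white line on its black tab meets the red mark. The shutter springs shut if let go, so finish while still holding it steady there with the fingers, tray still fully out. Leave the lantern, the jar and the screwdriver where they are.

Things in the scene. Friction and masses are not known exactly. Their poses are not given: they have to be found in the camera images.
- lightbox: green painted light box fixed to the bench, 170 mm deep (own x), 260 mm wide (own y), 165 mm high; origin at the centre of its underside, z up, its front (tray side) faces its own -x. On its flat top are a window (centre x -5, y -60 mm), the shutter that covers it between two 7 mm high rails along y, and painted travel marks. Its yaw varies
- tray_handle (a point): middle of the brass bar handle of the tray: a level round bar 11 mm thick and 100 mm long along the box's y, at 136 mm height (29 mm below the box's top), its axis 45 mm in front of the tray's wooden front panel (the two stems to the panel are 45 mm either side of the middle); moves with the tray; axes as the box's
- tray (a joint): how far the shallow black tray is out (m): 0 shut, 0.095 at its stop; it slides along the box's own -x, may start a little open, needs about 2 N and stays where it is left
- shutter_tab (a point): the black upright tab on the shutter plate (aluminium, 98 mm along the box's x, 100 mm along its y, 5 mm high in all); this point lies on the tab's centre line, 21 mm below the tab's top; the tab is 14 mm along the box's y, 26 mm along the box's x and stands to 45 mm above the box's top (its top at 210 mm height), with a white line on its top and front; moves with the shutter; axes as the box's
- shutter (a joint): how far the aluminium shutter is open (m): 0 shut, 0.045 half travel, 0.090 at its end stop; it opens along the box's own +y; a spring pulls it shut with 3 N when shut, 8.4 N at half travel and 13.8 N fully open
- half_mark (a point): where shutter_tab lies when the shutter is at half travel (fixed to the box, at the tab point's height); the red painted line on the box's top, between two short black lines for shut and fully open, has the same place along the box's y and lies in front of the shutter
- lantern: bystander: square black-framed lantern with pale blue glass panes, 120 x 120 mm, 160 mm high, origin at the centre of its underside
- jar: bystander: closed amber jar with a brass lid, 64 mm in diameter, 85 mm high, origin at the centre of its underside
- screwdriver: bystander: screwdriver with a yellow handle lying on the bench, origin under its middle

How it is judged:
By the outcome, as a careful person would: the job done as asked, in the order asked, and still so for the second after the job is handed in, while the arm keeps its last pose, push and grip.
It also fails if it takes over 42 s, if anything falls off the work surface, if the arm or the gripper's body presses on something with over 40 N, if the wrist force passes 120 N, or if a joint passes its speed limit or range.

## Robot

A 6-joint arm with a two-finger parallel gripper is mounted at the origin on the work surface. World frame = base frame: x ahead of the robot, y to its left, z up, the work surface at z = 0. Lengths are in m, angles in rad, forces in N, time in s.
With the tool pointing down it reaches from about 0.25 to 0.775 m from the base axis. Payload 4 kg.
Tool frame: the origin (TCP) lies midway between the tips of the shut fingers; the grasp point (between the pads) lies 19 mm behind it; z points along the fingers, x is the direction in which the jaws open and shut, and the axes are right-handed (so a half turn about z gives the same grasp; the last joint's range is limited). The gripper opens to 94 mm and grips with 3 to 60 N. Pads are 16 mm wide; open, the fingers measure 119 mm over their backs; the gripper's body (75 mm by 177 mm) begins 78 mm behind the grasp point.
Start: joints at [1.189, 0.087, 1.371, -0, 1.684, -0.103], TCP at [0.151, 0.529, 0.206] pointing down, gripper open.
Joint ranges: [-3.1, 3.1], [-0.76, 2.03], [0.27, 2.55], [-1.08, 4.22], [0.17, 2.65], [-2.57, 2.57]. Speed limits (rad/s): [2.79, 2.79, 3.14, 3.14, 3.14, 3.14].

## Interface

Orientations are given as [roll, pitch, yaw] about the fixed x, y, z axes, in that order (R = Rz(yaw) Ry(pitch) Rx(roll)).
In Python, from bench import robot, eyes, close_job gives the robot as it stands.
- The arm moves only by the shell command python3 -m jog 'ROWS'. ROWS is JSON, a list of rows, each a list of 3 entries, a list of its own where there are three numbers: the turn, a rotation vector about the tool's x, y, z in degrees, then the shift along the tool's x, y, z in mm, then the closure, from -1 (fully open) to 1 (shut). In form: [[[wx, wy, wz], [x, y, z], claw], ...]. A call has 1 to 5 rows; each row is the pose to reach, as a shift and turn from the pose commanded when the call began, along the tool's axes at that moment; what a row does not reach only later rows make up. A row lasts 1/10 s, in which the tool goes at most 50 mm and 8.59 degrees, less where a joint would pass 70% of its speed; a pose out of reach is approached as far as the arm can. A call with a gripper value outside its range is refused whole. The fingers move at their own pace and stop on an object; the grip force is fixed at half the most. Time passes only in rows, so rows that repeat a pose let the fingers close. It gives the time, the measured TCP pose, the force and the opening at its end, in the units of the state.
- robot.get_obs(): the state, without advancing time (a new reading comes with each control period).
- eyes.snapshot(name): name is "scene" or "top"; returns (picture, depth): 480x640x3 uint8, red, green, blue; 480x640 float32, m along the optical axis (not along the pixel's ray), 0 where there is no reading.
- eyes.camera_params(name): a dict with "mtx" (3x3 intrinsics, pixels), "k1" (the pictures are not rectified: a ray, as slopes to the right and down, at radius r is drawn at 1 + k1 r^2 times it, then the intrinsics apply), "world_to_cam" (4x4, takes a point from world to camera coordinates). Camera axes: x right, y up, looking along -z (the intrinsics and any distortion apply to the point x, -y, -z); pixel columns grow to the right and rows downward; lengths in m; the calibration is good to about 2 mm. A picture is of the moment at which its call begins. camera_params takes no time and is no camera call.
- close_job(): hands the job in, once; it reports no verdict.
The state is a dict: "time": time; "joint_positions": joint angles; "qvel": joint speeds; "joint_torque": joint torques, N m; "tool_pos": TCP position; "ee_rot": TCP orientation; "wrist_force": force on the tool from outside, world axes, zero at the start; "wrist_torque": the same for the moment, N m; "width": finger opening in m.
Only numpy, scipy, OpenCV 4.12 (cv2) and the standard library are available. Lean on these libraries where they do the work, as an engineer would, in place of code of your own. Each camera call takes 0.05 s, during which the arm holds its last target. There are 200 camera calls.

## Working session

There is one attempt and no reset: what is moved stays moved. The work goes in short steps, Python scripts to look and compute and a shell command to move; the robot and the scene stay as the last step left them, time stands still between calls to the robot, and variables do not carry over. Pictures are saved under pics/ and viewed, about 8 in all and at most 12, crops included, and the job is handed in when it is done.

```bash
mkdir -p pics; ls
cat > h.py <<'E'
import numpy as np, cv2
from bench import robot, eyes
from scipy.spatial.transform import Rotation as R
def snap(n):
    p,d=eyes.snapshot(n); return p,d
def pix2w(n,u,v,d):
    c=eyes.camera_params(n); K=np.array(c["mtx"]); 
    s=cv2.undistortPoints(np.array([[[u,v]]],float),K,np.array([c["k1"],0,0,0.]))[0,0] 
    T=np.linalg.inv(np.array(c["world_to_cam"]))
    o=T[:3,3]; r=T[:3,:3]@np.array([s[0],-s[1],-1.])
    return o,r,o+r*d
def w2pix(n,P):
    c=eyes.camera_params(n); K=np.array(c["mtx"]); W=np.array(c["world_to_cam"])
    q=W[:3,:3]@np.asarray(P,float)+W[:3,3]; s=np.array([q[0],-q[1]])/-q[2]
    s=s*(1+c["k1"]*(s@s)); return K[0,0]*s[0]+K[0,2],K[1,1]*s[1]+K[1,2]
def tool():
    s=robot.get_obs(); return np.array(s["tool_pos"]),R.from_euler('xyz',s["ee_rot"]).as_matrix()
def save(n,f):
    p,d=snap(n); cv2.imwrite(f'pics/{f}.png',p[:,:,::-1]); np.save(f'pics/{f}.npy',d); return p,d
E
python3 - <<'E'
from h import *
for n in("scene","top"):
    save(n,n+"0"); c=eyes.camera_params(n); print(n,c)
print(robot.get_obs())
E
```

```text
pics
scene {'mtx': array([[460.85917133,   0.        , 317.15425276],
       [  0.        , 460.85917133, 243.59460134],
       [  0.        ,   0.        ,   1.        ]]), 'k1': -0.092966038861952, 'world_to_cam': array([[-2.42833936e-01, -9.70067660e-01, -6.43693837e-04,
         9.82597673e-02],
       [ 9.22339462e-01, -2.31091762e-01,  3.09655477e-01,
        -4.97411168e-01],
       [-3.00535517e-01,  7.46011541e-02,  9.50848606e-01,
        -1.06801069e+00],
       [ 0.00000000e+00,  0.00000000e+00,  0.00000000e+00,
         1.00000000e+00]])}
top {'mtx': array([[516.33406049,   0.        , 329.45575729],
       [  0.        , 516.33406049, 244.44476631],
       [  0.        ,   0.        ,   1.        ]]), 'k1': -0.08521052759570462, 'world_to_cam': array([[-0.00689759, -0.99991429,  0.01112859, -0.02208298],
       [ 0.99712448, -0.00603762,  0.07554024, -0.50882288],
       [-0.07546658,  0.01161764,  0.99708065, -1.62120469],
       [ 0.        ,  0.        ,  0.        ,  1.        ]])}
{'time': 0.1, 'joint_positions': array([ 1.18893967e+00,  8.78436271e-02,  1.37206580e+00,  2.56113029e-05,
        1.68361049e+00, -1.03098518e-01]), 'qvel': array([ 1.08956937e-03, -1.16085635e-03, -4.74092712e-03,  1.23154563e-03,
        3.73005915e-04,  3.93275843e-05]), 'joint_torque': array([ 3.89270208e-03, -3.41249943e+01, -3.03304160e+01,  7.20496033e-02,
        3.03961302e-02, -8.01528290e-05]), 'tool_pos': array([0.15115156, 0.5283157 , 0.20446064]), 'ee_rot': array([-3.14136899e+00,  1.91440915e-03,  1.29204126e+00]), 'wrist_force': array([0.27601234, 0.24436063, 0.10898357]), 'wrist_torque': array([-0.00056775,  0.00808715,  0.02249664]), 'width': 0.09436108917844298}
```

View pics/scene0.png

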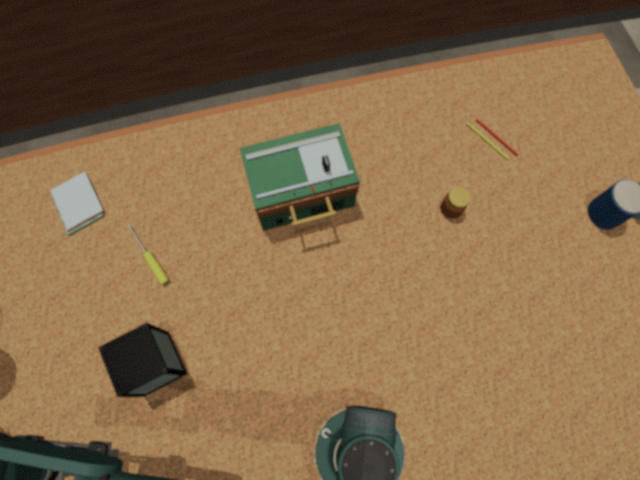

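View pics/top0.png

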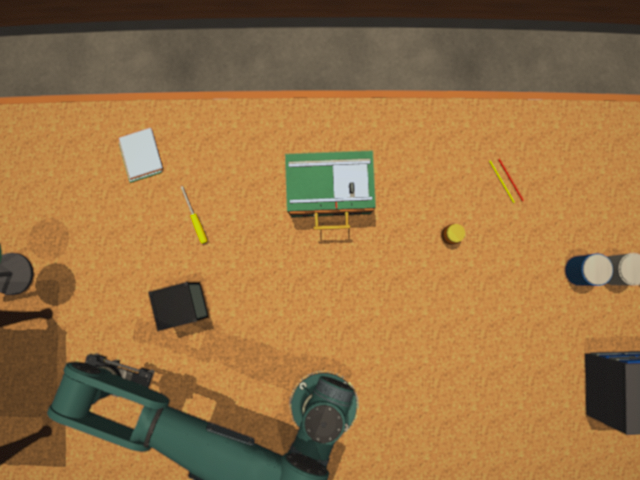

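The scene view shows the box top at about (242..357, 124..208), handle bar (291..334, 217) and tab (326,164). In the top view the tab is at (352,187) and the handle at (333,227), with the box front facing the robot.

```bash
cat > m.py <<'E'
from h import *
def cloud(n,p,d):
    c=eyes.camera_params(n); K=np.array(c["mtx"]); v,u=np.mgrid[:480,:640]
    s=cv2.undistortPoints(np.stack([u,v],-1).reshape(-1,1,2).astype(float),K,np.array([c["k1"],0,0,0.])).reshape(480,640,2)
    T=np.linalg.inv(np.array(c["world_to_cam"]))
    q=np.stack([s[...,0],-s[...,1],-np.ones((480,640))],-1)*d[...,None]
    return q@T[:3,:3].T+T[:3,3]
def measure(n,p,d):
    P=cloud(n,p,d); hsv=cv2.cvtColor(p,cv2.COLOR_RGB2HSV).astype(int)
    reg=(abs(P[...,0]-.6)<.25)&(abs(P[...,1]+.02)<.25)&(d>0)
    top=reg&(P[...,2]>.150)&(P[...,2]<.185)&(P[...,0]>.45)
    g=top&(hsv[...,0]>50)&(hsv[...,0]<90)&(hsv[...,1]>90)
    (cx,cy),sz,a=cv2.minAreaRect(P[top][:,:2].astype(np.float32)*1000)
    print(n,"top z",np.median(P[g][:,2]),"rect",cx,cy,sz,a)
    br=reg&(hsv[...,0]>15)&(hsv[...,0]<32)&(hsv[...,1]>130)&(P[...,2]>.115)&(P[...,2]<.16)&(P[...,0]<.6)
    B=P[br]; x0=np.percentile(B[:,0],2); 
    (hx,hy),hs,ha=cv2.minAreaRect(B[:,:2].astype(np.float32)*1000)
    print(" brass",len(B),hx,hy,hs,ha,"med z",np.median(B[:,2]),"frontmost x",x0)
    t=reg&(P[...,2]>.19)&(P[...,2]<.225)&(P[...,0]>.5)
    Q=P[t]; 
    if len(Q): print(" tab",len(Q),Q.mean(0),Q.min(0),Q.max(0))
    return P,hsv
if __name__=="__main__":
    for n in("scene","top"):
        p=cv2.imread(f'pics/{n}0.png')[:,:,::-1].copy(); d=np.load(f'pics/{n}0.npy'); measure(n,p,d)
    a=cv2.imread('pics/scene0.png')[110:240,225:375]; b=cv2.imread('pics/top0.png')[140:250,270:390]
    a=cv2.resize(a,(400,400*130//150),interpolation=2); b=cv2.resize(b,(400,a.shape[0]),interpolation=2); cv2.imwrite('pics/crop0.png',np.hstack([a,b]))
E
python3 m.py
```

```text
scene top z 0.16597229267107028 rect 685.294677734375 -24.481216430664062 (178.26031494140625, 262.2229309082031) 1.8521989583969116
 brass 313 571.6180419921875 7.4269866943359375 (52.478519439697266, 182.2069091796875) 1.469638705253601 med z 0.14026031574295894 frontmost x 0.5464843394982375
 tab 96 [ 0.65751083 -0.08491976  0.20702042] [ 0.64592985 -0.09307005  0.1907914 ] [ 0.67456202 -0.07813268  0.2165236 ]
top top z 0.1642981128798383 rect 662.5975341796875 -27.1141357421875 (223.09336853027344, 261.3157043457031) 2.187865972518921
 brass 228 572.3632202148438 7.2700347900390625 (185.1123809814453, 54.51708221435547) 89.40461730957031 med z 0.13982907448923332 frontmost x 0.5454269631081105
 tab 55 [ 0.65717192 -0.08624871  0.20716744] [ 0.64537852 -0.0942701   0.19073107] [ 0.67198974 -0.07978425  0.21457382]
```

View pics/crop0.png

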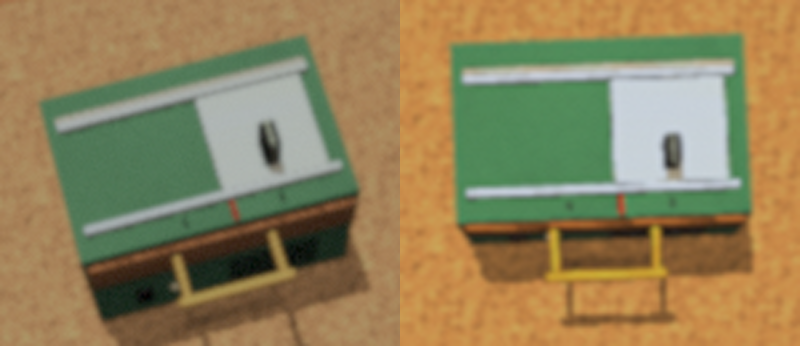

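```bash
cat > f.py <<'E'
from m import *
import sys
def fine(n,p,d):
    P=cloud(n,p,d); hsv=cv2.cvtColor(p,cv2.COLOR_RGB2HSV).astype(int)
    reg=(abs(P[...,0]-.6)<.25)&(abs(P[...,1]+.02)<.2)&(d>0)
    br=reg&(hsv[...,0]>15)&(hsv[...,0]<32)&(hsv[...,1]>130)&(P[...,2]>.12)&(P[...,2]<.16)
    B=P[br]; xf=np.percentile(B[:,0],5); B=B[B[:,0]<xf+.012]
    k=np.polyfit(B[:,1],B[:,0],1); print(n,"bar x,z",np.median(B[:,0]),np.percentile(B[:,2],80),"y",np.percentile(B[:,1],[1,99]),"yaw",np.degrees(-np.arctan(k[0])))
    g=reg&(hsv[...,0]>50)&(hsv[...,0]<90)&(hsv[...,1]>90)&(P[...,2]>.158)&(P[...,2]<.175)
    r=cv2.minAreaRect(P[g][:,:2].astype(np.float32)*1000); print(" green top",r)
    rd=reg&((hsv[...,0]<8)|(hsv[...,0]>172))&(hsv[...,1]>150)&(P[...,2]>.155)&(P[...,2]<.175)
    if rd.any(): print(" red",rd.sum(),P[rd].mean(0))
for n in("scene","top"): fine(n,cv2.imread(f'pics/{n}0.png')[:,:,::-1].copy(),np.load(f'pics/{n}0.npy'))
E
python3 f.py; python3 -m jog '[[[0,0,8],[0,0,-45],-1],[[0,0,16],[0,0,-90],-1]]'
```

```text
scene bar x,z 0.5509027339595733 0.1427751835990949 y [-0.08192464  0.02435111] yaw 1.4743253810837993
 green top ((683.4960327148438, -23.59527587890625), (161.11427307128906, 243.79893493652344), 1.2049449682235718)
top bar x,z 0.5510033270014646 0.14281852885292298 y [-0.08382664  0.02304541] yaw 1.520286213960443
 green top ((686.186279296875, -25.687347412109375), (166.57131958007812, 255.05795288085938), 2.147899866104126)
 red 2 [ 0.6115756  -0.04357598  0.16316974]
time: 0.3
tool_pos: [0.1507, 0.5272, 0.293]
ee_rot: [3.14, 0.008, 1.007]
wrist_force: [0.3, -0.2, 1.3]
width: 0.094
```

```bash
cat > go.py <<'E'
import sys
from h import *
x,y,z,yaw=map(float,sys.argv[1:])
p,M=tool(); T=R.from_euler('xyz',[np.pi,0,np.radians(yaw)]).as_matrix()
print("shift",np.round((M.T@(np.array([x,y,z])-p))*1000,1),"turn",np.round(np.degrees(R.from_matrix(M.T@T).as_rotvec()),2))
E
python3 -m jog '[[[0,0,8],[-18,44,0],-0.3],[[0,0,16],[-36,88,0],-0.3],[[0,0,24],[-54,132,0],-0.3],[[0,0,32],[-72,176,0],-0.3],[[0,0,40],[-90,220,0],-0.3]]'; python3 go.py .551 -.030 .27 1.6
```

```text
time: 0.8
tool_pos: [0.2908, 0.3342, 0.295]
ee_rot: [3.141, 0.0, 0.31]
wrist_force: [1.0, 0.7, -0.5]
width: 0.0617
shift [136.9 426.2  25.1] turn [ 0.02  0.02 16.13]
```

```bash
python3 -m jog '[[[0,0,4],[14,44,0],0.2],[[0,0,8],[28,88,0],0.2],[[0,0,12],[42,132,0],0.2],[[0,0,16],[56,176,0],0.2],[[0,0,16],[70,218,0],0.2]]'; python3 go.py .551 -.030 .27 1.6
```

```text
time: 1.3
tool_pos: [0.4249, 0.1484, 0.2951]
ee_rot: [-3.142, 0.0, 0.034]
wrist_force: [1.3, 0.8, 0.6]
width: 0.0376
shift [120.  182.6  25.1] turn [-0.    0.02  0.34]
```

```bash
python3 -m jog '[[[0,0,0],[26,40,6],0.2],[[0,0,0],[52,80,12],0.2],[[0,0,0],[78,120,18],0.2],[[0,0,0],[104,160,25],0.2],[[0,0,0],[120,182,25],0.2]]'; python3 -m jog '[[[0,0,0],[0,0,10],0.2],[[0,0,0],[0,0,20],0.2]]'; python3 go.py .551 -.030 .122 1.6
python3 - <<'E'
from h import *
p,d=save("scene","s1"); q,e=save("top","t1")
a=cv2.resize(p[90:270,200:380],(400,400)); b=cv2.resize(q[130:270,260:400],(400,400))
cv2.imwrite('pics/c1.png',np.hstack([a,b])[:,:,::-1])
E
```

```text
time: 1.8
tool_pos: [0.5512, -0.0305, 0.2678]
ee_rot: [-3.142, 0.004, 0.032]
wrist_force: [-0.2, -0.6, 0.5]
width: 0.0374
time: 2.0
tool_pos: [0.5505, -0.0274, 0.2492]
ee_rot: [-3.141, 0.001, 0.035]
wrist_force: [-1.2, 0.4, 0.1]
width: 0.0376
shift [  0.6   2.8 127.2] turn [-0.06  0.08  0.38]
```

View pics/c1.png

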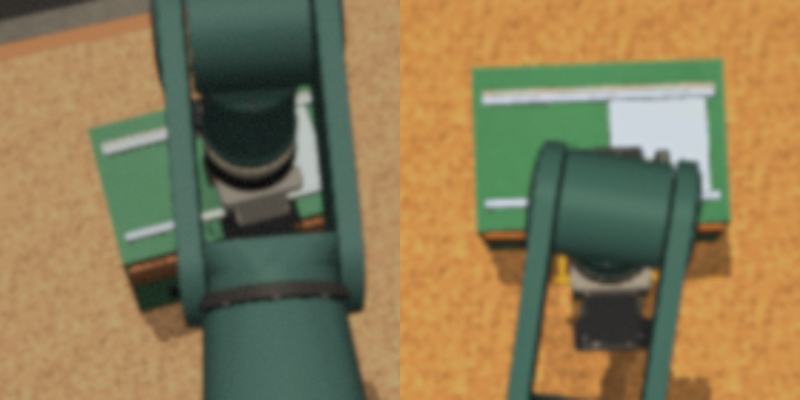

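Body is long along x, occluding the handle; clearances computed from the geometry are fine (body edge y≈-0.067, tab edge -0.079). Descending.

```bash
python3 -m jog '[[[0,0,0],[0,0,30],0.2],[[0,0,0],[0,0,60],0.2],[[0,0,0],[0,0,85],0.2],[[0,0,0],[0,0,105],0.2],[[0,0,0],[0,0,125],0.2]]'; python3 -m jog '[[[0,0,0],[0,0,0],1],[[0,0,0],[0,0,0],1],[[0,0,0],[0,0,0],1],[[0,0,0],[0,0,0],1]]'; python3 go.py .451 -.033 .124 1.6
```

```text
time: 2.6
tool_pos: [0.5499, -0.0256, 0.125]
ee_rot: [-3.141, -0.0, 0.038]
wrist_force: [-0.2, -0.5, 0.2]
width: 0.0378
time: 3.0
tool_pos: [0.5515, -0.0271, 0.1274]
ee_rot: [3.141, -0.003, 0.036]
wrist_force: [-0.8, 0.7, 2.9]
width: 0.01
shift [-100.7    2.3    3.1] turn [ 0.02 -0.17  0.45]
```

```bash
python3 -m jog '[[[0,0,0],[-10,0,0],1],[[0,0,0],[-22,0,0],1],[[0,0,0],[-34,0,0],1],[[0,0,0],[-46,0,0],1],[[0,0,0],[-58,0,0],1]]';python3 -m jog '[[[0,0,0],[-7,0,0],1],[[0,0,0],[-14,0,0],1],[[0,0,0],[-20,0,0],1],[[0,0,0],[-24,0,0],1],[[0,0,0],[-28,0,0],1]]'
```

```text
time: 3.5
tool_pos: [0.4927, -0.0291, 0.1273]
ee_rot: [-3.141, -0.004, 0.035]
wrist_force: [2.6, 1.6, 5.2]
width: 0.01
time: 4.0
tool_pos: [0.4648, -0.0301, 0.1273]
ee_rot: [-3.141, -0.004, 0.035]
wrist_force: [2.1, 3.2, 6.0]
width: 0.0106
```

```bash
python3 -m jog '[[[0,0,0],[-2,0,0],1],[[0,0,0],[-4,0,0],1],[[0,0,0],[-6,0,0],1]]';python3 -m jog '[[[0,0,0],[-2,0,0],1],[[0,0,0],[-4,0,0],1],[[0,0,0],[-6,0,0],1]]'
```

```text
time: 4.3
tool_pos: [0.4612, -0.0302, 0.1274]
ee_rot: [-3.141, -0.01, 0.035]
wrist_force: [10.9, 2.1, 1.0]
width: 0.0099
time: 4.6
tool_pos: [0.4612, -0.0302, 0.1275]
ee_rot: [-3.141, -0.024, 0.036]
wrist_force: [27.4, 3.8, -10.5]
width: 0.01
```

```bash
python3 -m jog '[[[0,0,0],[5,0,0],1],[[0,0,0],[9,0,0],1],[[0,0,0],[9,0,0],0.2],[[0,0,0],[9,0,0],0.2],[[0,0,0],[9,0,0],0.2]]';python3 -m jog '[[[0,0,0],[0,0,-15],0.2],[[0,0,0],[0,0,-50],0.2],[[0,0,0],[0,0,-95],0.2],[[0,0,0],[0,0,-135],0.2],[[0,0,0],[0,0,-150],0.2]]'; python3 go.py .657 -.086 .275 92
```

```text
time: 5.1
tool_pos: [0.4604, -0.0306, 0.1246]
ee_rot: [-3.142, 0.002, 0.035]
wrist_force: [0.2, -0.2, -0.4]
width: 0.0307
time: 5.6
tool_pos: [0.4625, -0.0309, 0.2799]
ee_rot: [3.14, -0.006, 0.035]
wrist_force: [0.4, 0.0, 0.6]
width: 0.0377
shift [192.4  61.8   6.2] turn [  0.35  -0.2  -89.99]
```

```bash
python3 -m jog '[[[0,0,-8],[0,-48,0],0.2],[[0,0,-16],[0,-96,0],0],[[0,0,-24],[0,-144,0],-0.2],[[0,0,-32],[0,-192,0],-0.2],[[0,0,-40],[0,-240,0],-0.2]]'
python3 - <<'E'
from f import *
print("after")
for n in("scene","top"):
    p,d=save(n,n+"2"); fine(n,p,d); measure(n,p,d)
a=cv2.resize(cv2.imread('pics/scene2.png')[90:270,200:380],(400,400)); b=cv2.resize(cv2.imread('pics/top2.png')[130:270,260:400],(400,400))
cv2.imwrite('pics/c2.png',np.hstack([a,b]))
E
python3 go.py .658 -.086 .275 92
```

```text
time: 6.1
tool_pos: [0.4524, 0.2107, 0.2749]
ee_rot: [3.142, 0.001, 0.739]
wrist_force: [0.4, -0.6, -0.3]
width: 0.0562
scene bar x,z 0.5509027339595733 0.1427751835990949 y [-0.08192464  0.02435111] yaw 1.4743253810837993
 green top ((683.4960327148438, -23.59527587890625), (161.11427307128906, 243.79893493652344), 1.2049449682235718)
top bar x,z 0.5510033270014646 0.14281852885292298 y [-0.08382664  0.02304541] yaw 1.520286213960443
 green top ((686.186279296875, -25.687347412109375), (166.57131958007812, 255.05795288085938), 2.147899866104126)
 red 2 [ 0.6115756  -0.04357598  0.16316974]
after
scene bar x,z 0.4600774131586006 0.14171165836262617 y [-0.08556119  0.02205183] yaw 1.330529696451675
 green top ((603.3410034179688, -24.38426971435547), (3.44404673576355, 240.5108184814453), 1.9106876850128174)
scene top z 0.16186839433310585 rect 640.4899291992188 -25.998855590820312 (267.2939453125, 262.1559753417969) 1.8735123872756958
 brass 175 483.99273681640625 -31.869075775146484 (51.9034423828125, 110.26058959960938) 1.975821852684021 med z 0.1396905946558351 frontmost x 0.45754
[... 179 characters left out ...]
1308937 y [-0.08601016  0.01878604] yaw 1.6916108771822
 green top ((685.7341918945312, -25.643096923828125), (169.69290161132812, 254.865966796875), 2.0924878120422363)
 red 1 [ 0.6094119  -0.04344952  0.16776328]
top top z 0.1641304393890508 rect 616.5155029296875 -28.051162719726562 (316.02813720703125, 261.03741455078125) 1.7758771181106567
 brass 223 512.4702758789062 -10.086441040039062 (248.81288146972656, 120.77400207519531) 77.73516845703125 med z 0.13871429029756066 frontmost x 0.45683107774410975
 tab 53 [ 0.65759293 -0.0862528   0.20774865] [ 0.64534027 -0.09421521  0.19066194] [ 0.67235131 -0.07981582  0.21734689]
shift [-50.7 360.4  -1.7] turn [-1.800e-01  1.000e-02 -4.944e+01]
```

View pics/c2.png

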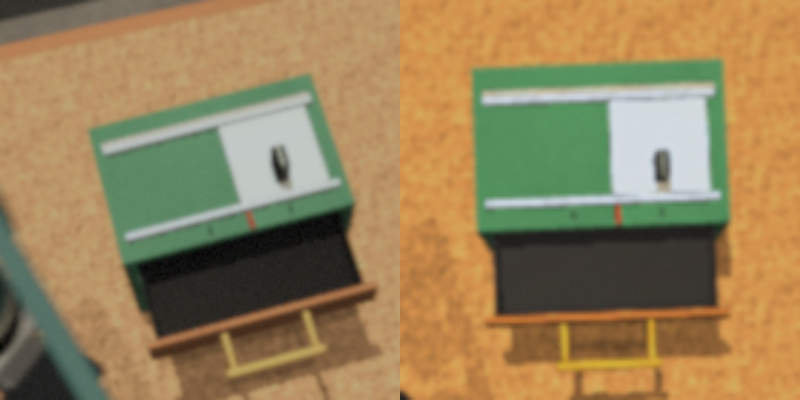

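The tray is out (bar at x≈0.461, panel clear of box); tab at (661,165 in right crop), still shut. On to the tab.

```bash
python3 -m jog '[[[0,0,-8],[-7,46,0],-0.2],[[0,0,-16],[-14,92,0],-0.2],[[0,0,-24],[-21,138,0],-0.2],[[0,0,-32],[-28,184,0],-0.2],[[0,0,-40],[-34,230,0],-0.2]]'
python3 go.py .659 -.0857 .275 91.9
```

```text
time: 6.7
tool_pos: [0.582, 0.0126, 0.275]
ee_rot: [-3.14, 0.001, 1.435]
wrist_force: [-0.0, 0.3, 0.3]
width: 0.0563
shift [-87.   89.6   0. ] turn [-0.07  0.04 -9.68]
```

```bash
python3 -m jog '[[[0,0,-5],[-32,32,0],-0.2],[[0,0,-9.5],[-64,66,0],-0.2],[[0,0,-9.5],[-87,90,0],-0.2],[[0,0,-9.5],[-87,90,0],-0.2]]'
python3 go.py .659 -.0857 .178 91.9
```

```text
time: 7.1
tool_pos: [0.6595, -0.0885, 0.2719]
ee_rot: [-3.137, 0.001, 1.59]
wrist_force: [0.3, 0.4, -0.3]
width: 0.0568
shift [ 2.8 -0.  93.9] turn [-0.28  0.04 -0.81]
```

```bash
python3 -m jog '[[[0,0,-0.5],[1,0,30],-0.2],[[0,0,-0.5],[2,0,55],-0.2],[[0,0,-0.5],[2,0,75],-0.2],[[0,0,-0.5],[2,0,90],-0.2],[[0,0,-0.5],[2,0,94],-0.2]]'; python3 -m jog '[[[0,0,0],[0,0,0],0.1]]'
python3 go.py .659 -.0857 .178 91.9
```

```text
time: 7.6
tool_pos: [0.6573, -0.0807, 0.1791]
ee_rot: [-3.137, -0.001, 1.606]
wrist_force: [-0.4, -1.0, -0.2]
width: 0.0565
time: 7.7
tool_pos: [0.6584, -0.0808, 0.1812]
ee_rot: [-3.141, -0.0, 1.606]
wrist_force: [-0.6, -0.0, -0.2]
width: 0.0514
shift [-4.9  0.4  3.2] turn [-0.06 -0.01  0.11]
```

```bash
python3 -m jog '[[[0,0,0],[-4.5,0,2],0.1],[[0,0,0],[-4.5,0,2],0.1]]'
python3 -m jog '[[[0,0,0],[0,0,0],0.5],[[0,0,0],[0,0,0],1],[[0,0,0],[0,0,0],1],[[0,0,0],[0,0,0],1],[[0,0,0],[0,0,0],1]]'
```

```text
time: 7.9
tool_pos: [0.6597, -0.0861, 0.1809]
ee_rot: [3.139, 0.001, 1.606]
wrist_force: [0.2, -0.1, -0.1]
width: 0.0427
time: 8.4
tool_pos: [0.6592, -0.0839, 0.1797]
ee_rot: [3.141, -0.002, 1.607]
wrist_force: [-0.2, 4.1, 1.6]
width: 0.0135
```

```bash
python3 -m jog '[[[0,0,0],[8,0,0],1],[[0,0,0],[17,0,0],1],[[0,0,0],[26,0,0],1],[[0,0,0],[35,0,0],1],[[0,0,0],[45,0,0],1]]'
python3 -m jog '[[[0,0,0],[0,0,0],1],[[0,0,0],[0,0,0],1],[[0,0,0],[0,0,0],1]]'
python3 - <<'E'
from h import *
for i in range(6):
    n="scene" if i%2==0 else "top"; p,d=save(n,f"{n}3"); s=robot.get_obs(); print(s["tool_pos"],s["wrist_force"],s["width"])
a=cv2.resize(cv2.imread('pics/scene3.png')[120:220,230:370],(560,400),interpolation=2); b=cv2.resize(cv2.imread('pics/top3.png')[140:220,275:385],(550,400),interpolation=2)
cv2.imwrite('pics/c3.png',cv2.resize(np.hstack([a,b]),(800,288)))
E
```

```text
time: 8.9
tool_pos: [0.6579, -0.0434, 0.1797]
ee_rot: [3.141, 0.006, 1.603]
wrist_force: [1.1, -8.5, -0.2]
width: 0.0136
time: 9.2
tool_pos: [0.6579, -0.0431, 0.1797]
ee_rot: [3.141, 0.005, 1.604]
wrist_force: [-0.1, -7.4, -0.0]
width: 0.0135
[ 0.6578591  -0.04317487  0.17965417] [ 1.18161397 -6.81596358  0.9170257 ] 0.013464140158748463
[ 0.65786391 -0.04320266  0.17964775] [ 0.60538154 -7.16694584  1.12242473] 0.013958185444546656
[ 0.65783749 -0.04321456  0.17962434] [ 0.7546415  -7.71450132  0.14505542] 0.014084539246197538
[ 0.6578593  -0.04324151  0.17963909] [ 1.67721219 -6.87861446  0.32753061] 0.013858281767561507
[ 0.65785383 -0.04324827  0.17966145] [ 1.00087141 -6.06750867 -0.03913826] 0.014008554360314899
[ 0.65786021 -0.04324682  0.17967154] [ 0.551076   -7.67903028  0.28997797] 0.013638825196537592
```

View pics/c3.png

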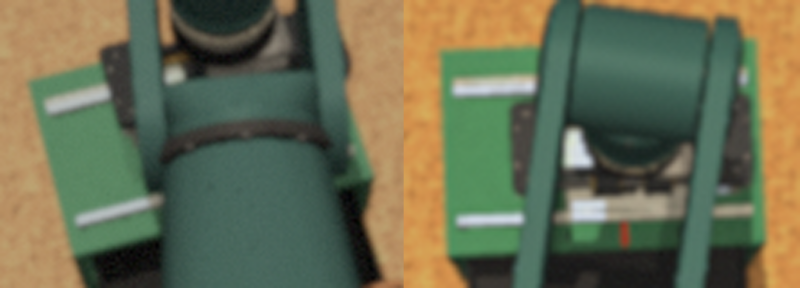

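```bash
python3 -m jog '[[[0,0,0],[2,0,0],1],[[0,0,0],[4.3,0,0],1],[[0,0,0],[4.3,0,0],1],[[0,0,0],[4.3,0,0],1],[[0,0,0],[4.3,0,0],1]]'
python3 - <<'E'
from h import *
f=[]
for i in range(10):
    p,d=save("top","top4"); s=robot.get_obs(); f.append(np.r_[s["tool_pos"],s["wrist_force"],s["width"]])
print(np.round(np.mean(f,0),4))
b=cv2.imread('pics/top4.png')[150:220,280:385]; c=cv2.imread('pics/top2.png')[150:220,280:385]
cv2.imwrite('pics/c4.png',np.vstack([cv2.resize(k,(735,290),interpolation=2) for k in(b[22:],c[22:])]))
E
```

```text
time: 10.0
tool_pos: [0.6577, -0.0393, 0.1797]
ee_rot: [3.141, 0.005, 1.603]
wrist_force: [1.4, -7.3, -0.2]
width: 0.0136
[ 0.6577 -0.0393  0.1797  0.8658 -8.0982  0.3006  0.0138]
```

View pics/c4.png

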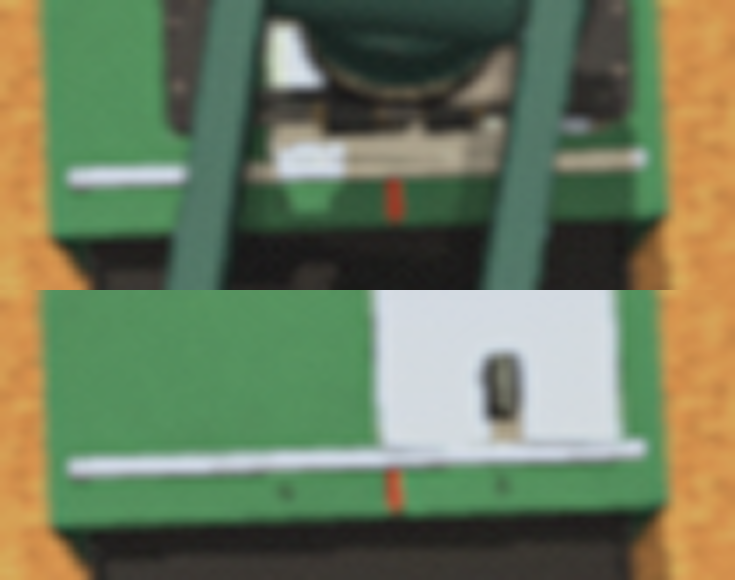

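The upper half shows the plate's +y edge near x≈268 (shut: ≈375 in the lower half) with the red mark at 395. I'll check this shift at sub-pixel level.

```bash
python3 - <<'E'
import cv2,numpy as np
a=cv2.imread('pics/top2.png')[:,:,2].astype(int); b=cv2.imread('pics/top4.png')[:,:,2].astype(int)
for r in(174,176,178,180,182,190,192): print(r,"shut",list(a[r,328:340]),"now",list(b[r,312:326]))
from f import *
E
python3 - <<'E'
from h import *
# expected pixel shift for 45 mm along box y at plate height
P=np.array([.68,-.035,.170]); y=np.array([-np.sin(.033),np.cos(.033),0])
print(w2pix("top",P),w2pix("top",P+.045*y))
E
```

```text
174 shut [np.int64(85), np.int64(85), np.int64(84), np.int64(85), np.int64(108), np.int64(159), np.int64(201), np.int64(213), np.int64(212), np.int64(212), np.int64(210), np.int64(211)] now [np.int64(83), np.int64(82), np.int64(83), np.int64(82), np.int64(70), np.int64(48), np.int64(42), np.int64(49), np.int64(44), np.int64(39), np.int64(35), np.int64(31), np.int64(34), np.int64(36)]
176 shut [np.int64(84), np.int64(85), np.int64(83), np.int64(82), np.int64(98), np.int64(146), np.int64(196), np.int64(212), np.int64(212), np.int64(211), np.int64(211), np.int64(212)] now [np.int64(83), np.int64(83), np.int64(84), np.int64(80), np.int64(65), np.int64(60), np.int64(110), np.int64(153), np.int64(163), np.int64(152), np.int64(111), np.int64(60), np.int64(31), np.int64(26)]
178 shut [np.int64(84), np.int64(84), np.int64(84), np.int64(83), np.int64(91), np.int64(140), np.int64(195), np.int64(213), np.int64(212), np.int64(211), np.int64(211), np.int64(212)] now [np.int64(85), np.int64(84), np.int64(86), np.int64(78), np.int64(57), np.int64(73), np.int64(142), np.int64(198), np.int64(214), np.
[... 1540 characters left out ...]
), np.int64(114), np.int64(116), np.int64(115), np.int64(117), np.int64(118), np.int64(103)]
scene bar x,z 0.5509027339595733 0.1427751835990949 y [-0.08192464  0.02435111] yaw 1.4743253810837993
 green top ((683.4960327148438, -23.59527587890625), (161.11427307128906, 243.79893493652344), 1.2049449682235718)
top bar x,z 0.5510033270014646 0.14281852885292298 y [-0.08382664  0.02304541] yaw 1.520286213960443
 green top ((686.186279296875, -25.687347412109375), (166.57131958007812, 255.05795288085938), 2.147899866104126)
 red 2 [ 0.6115756  -0.04357598  0.16316974]
(np.float64(332.92545162308784), np.float64(181.92317938640565)) (np.float64(317.49855343648505), np.float64(182.49916416479542))
```

Image shift gives ≈44.3 mm and the arm's travel 44.6 mm; trimming by 0.6 mm.

```bash
python3 -m jog '[[[0,0,0],[0.6,0,0],1],[[0,0,0],[0.6,0,0],1],[[0,0,0],[0.6,0,0],1],[[0,0,0],[0.6,0,0],1],[[0,0,0],[0.6,0,0],1]]'
python3 - <<'E'
from h import *
f=[]
for i in range(10):
    p,d=save("top","top5"); s=robot.get_obs(); f.append(np.r_[s["tool_pos"],s["wrist_force"],s["width"]])
print(np.round(np.mean(f,0),4),np.round(np.ptp(f,0),4)[:3],s["time"])
for n,r in(("top2",328),("top5",312)):
    a=cv2.imread(f'pics/{n}.png')[:,:,2].astype(float); L=[]
    for v in range(177,184):
        k=a[v,r:r+12]; i=np.argmax(k>148); L.append(r+i-(k[i]-148)/(k[i]-k[i-1]))
    print(n,np.mean(L))
# tray handle check
hsv=cv2.cvtColor(p,cv2.COLOR_RGB2HSV); q=cv2.cvtColor(cv2.imread('pics/top2.png'),cv2.COLOR_BGR2HSV)
cv2.imwrite('pics/c5.png',cv2.resize(p[140:270,265:395],(600,600))[:,:,::-1])
E
```

```text
time: 11.0
tool_pos: [0.6577, -0.039, 0.1797]
ee_rot: [3.141, 0.006, 1.603]
wrist_force: [-0.2, -9.3, 0.4]
width: 0.0139
[ 0.6577 -0.039   0.1797  1.0708 -8.2902  0.4115  0.0139] [0.     0.     0.0001] 11.5
top2 333.171255376337
top5 317.853528385574
```

View pics/c5.png

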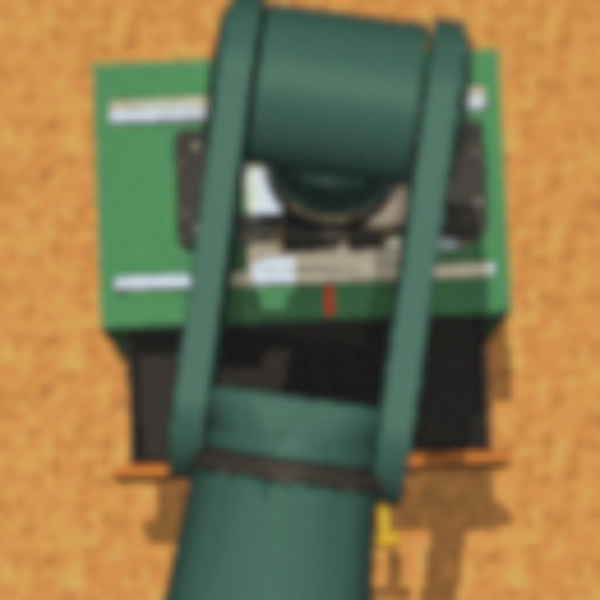

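Plate-edge shift 15.3 px (44.7 mm), arm travel 44.9 mm, holding force 8.3 N; the tray panel is still at its pulled-out place. Handing in.

```bash
python3 -c "
from bench import close_job
print(close_job())"
```

```text
the job is handed in; nothing more can be done
None
```

The tray is out to its stop and the fingers are holding the shutter at about half travel. I handed the job in at about 11.5 s of the 42 s allowed.

- **Tray:** I pulled it about 90 mm by the brass handle until it stopped moving, with the wrist force up to 27 N. The last picture shows it still out.
- **Shutter:** Three checks put the opening close to the 45 mm target:
  - arm travel: 44.9 mm
  - shift of the plate's edge in the top camera: about 44.7 mm
  - spring force of 8.3 N: about 44 mm
- **Grip:** The last ten readings moved 0.1 mm at most, with the finger opening at 14 mm, the tab's width.
- **Not seen directly:** The arm hid the white line on the tab, so I never saw it meet the red mark. The half-travel position rests on those three checks.
- **Lantern, jar and screwdriver:** I kept clear of them, but did not check their positions again at the end.

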